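Click the long injector into the test holder

ROBOT

A 6-joint arm with a two-finger parallel gripper is mounted at the origin on the work surface. World frame = base frame: x ahead of the robot, y to its left, z up, the work surface at z = 0. Lengths are in mm, angles in degrees, forces in N, time in s.
With the tool pointing down it reaches from about 275 to 750 mm from the base axis. Payload 10.2 kg.
Tool frame: the origin (TCP) lies at the very end of the fingers, on their centre line; the grasp point (between the pads) lies pinch_z behind it (pinch_z is the distance from the TCP to the grasp point, in mm); z points along the fingers, x is the direction in which the jaws open and shut, and the axes are right-handed (so a half turn about z gives the same grasp; the last joint's range is limited). The gripper opens to 88 mm and grips with 3 to 60 N. Pads are 18 mm wide; open, the fingers measure 123 mm over their backs; the gripper's body (75 mm by 187 mm) begins 45 mm behind the grasp point.
Start: joints at [63.289, 17.928, 85.812, -0, 76.261, -12.8], TCP at [126.234, 509.604, 238.72] pointing down, gripper open.
Joint ranges: [-168.41, 168.41], [-55.51, 124.54], [10.69, 146.95], [-70.63, 250.63], [1, 178], [-165.06, 165.06]. Speed limits (degrees/s): [136.94, 136.94, 172.46, 180, 180, 180].

INTERFACE

Orientations are given as [roll, pitch, yaw] about the fixed x, y, z axes, in that order (R = Rz(yaw) Ry(pitch) Rx(roll)).
In Python, from rig import observe, capture, job_done, pinch_z gives the robot as it stands.
- The arm moves only by the shell command python3 -m creep 'ROWS' [FORCE]. ROWS is a JSON object of lists of equal length, an entry for each row: "linear": the shift along the tool's x, y, z in mm, a list of three; "turn": the turn, a rotation vector about the tool's x, y, z in rad, a list of three; "claw": the finger opening in mm, from 0 to 88.1. In form: {"linear": [[dx, dy, dz], ...], "turn": [[wx, wy, wz], ...], "claw": [claw, ...]}. A call has exactly 10 rows; each row is the pose to reach, as a shift and turn from the pose measured when the call began, along the tool's axes at that moment; what a row does not reach only later rows make up. A row lasts 1/8 s, in which the tool goes at most 62.5 mm and 10.7 degrees, less where a joint would pass 70% of its speed; a pose out of reach is approached as far as the arm can. A call with a gripper value outside its range is refused whole. The fingers move at their own pace and stop on an object; FORCE is the grip in N (left out, the last holds). Time passes only in rows, so rows that repeat a pose let the fingers close, or fill a call up. It gives the time, the measured TCP pose, the force and the opening at its end, in the units of the state.
- observe(): the state, without advancing time (a new reading comes with each control period).
- capture(name): name is "scene" or "top" or "wrist"; returns a dict with "frame" (400x640x3 uint8, red, green, blue), "K" (3x3 intrinsics, pixels), "k1" (the pictures are not rectified: a ray, as slopes to the right and down, at radius r is drawn at 1 + k1 r^2 times it, then the intrinsics apply), "eye" and "rotation" of the camera in the world. Camera axes: x right, y up, looking along -z (the intrinsics and any distortion apply to the point x, -y, -z); pixel columns grow to the right and rows downward; lengths in mm; the calibration is good to about 2 mm. A picture is of the moment at which its call begins. There is no depth.
- job_done(): hands the job in, once; it reports no verdict.
The state is a dict: "time": time; "qpos": joint angles; "joint_vel": joint speeds; "joint_torque": joint torques, N m; "tcp_pos": TCP position; "eef_rot": TCP orientation; "force": force on the tool from outside, world axes, zero at the start; "torque": the same for the moment, N m; "width": opening from 0.0 (shut) to 1.0 (fully open).
Only numpy, scipy, OpenCV 4.12 (cv2) and the standard library are available. Lean on these libraries where they do the work, as an engineer would, in place of code of your own. Each camera call takes 0.05 s, during which the arm holds its last target.

TASK

Take the longest of the three green-capped injectors out of the parts turntable, set it cap up into the funnel-mouthed holder on the bench, and press it straight down with the gripper, past the sprung side ball, until it clicks and stands fully home. Then let go of it.

Things in the scene. Friction and masses are not known exactly. Their poses are not given: they have to be found in the camera images.
- long_injector: Longest of three upright injectors on the turntable: round, 130 mm tall (the other two 88 mm); lower 85 mm bare steel, 24 mm diameter; upper 45 mm olive-green rubber cap, 30 mm diameter. Foot chamfered to 16 mm diameter; ring groove for the ball 7 to 20 mm above the foot, 4.5 mm deep. About 0.15 kg. Origin: centre of the foot, 20 mm above the bench at the start; z up to the cap.
- turntable: Black cast disc, 296 mm across, stiffly spinning on a centre bearing. Origin: its centre at bench level. Floor 20 mm above the bench; six 42 mm square compartments with walls 24 mm high, centred 95 mm from the middle; hub 45 mm above the bench. Also in it: brass connector 56 mm tall, slim steel pin 92 mm, flat steel retainer 16 mm.
- holder_seat (a point): Centre of the bore's floor in the dark steel holder, 10 mm above the bench: the injector's foot rests here when home. z up; y towards the side barrel with the sprung ball. Round bore 28 mm in diameter; from 37 to 59 mm above this point the mouth flares as a funnel to 56 mm inside, 68 mm outside. Bolted down on a 100 by 110 mm foot plate.
- detent_ball (a joint): Sprung ball (14 mm) in the bore's side, 12.5 mm above its floor. 0: fully out, 8 mm into the bore; grows as it is pushed back (m, to 0.010). An injector just set in stops on the ball, its foot about 15 mm above the floor; a push of 4 to 12 N drives the ball back 3 to 6 mm and it springs out into the groove, back to about 0, when the injector is home.
There are look-alikes about, which are no part of the job. What is shaped like the part that bears holder_seat but purple or turquoise is not meant.

How it is judged:
By the outcome, as a careful person would: the job done as asked, in the order asked, and still so for the second after the job is handed in, with the robot touching nothing.
It also fails if it takes over 35 s, if anything falls off the work surface, if the arm or the gripper's body presses on something with over 40 N, if the wrist force passes 120 N, or if a joint passes its speed limit or range.

## Working session

There is one attempt and no reset: what is moved stays moved. The work goes in short steps, Python scripts to look and compute and a shell command to move; the robot and the scene stay as the last step left them, time stands still between calls to the robot, and variables do not carry over. Pictures are saved under pics/ and viewed, and the job is handed in when it is done.

```bash
ls; mkdir -p pics
python3 - <<'E'
from rig import observe,capture,pinch_z
import cv2,json,pickle
print(pinch_z); print(observe())
d={}
for n in("scene","top","wrist"):
    c=capture(n); d[n]=c; print(n,c["K"],c["k1"],c["eye"],c["rotation"])
    cv2.imwrite(f"pics/{n}0.png",c["frame"][:,:,::-1])
pickle.dump(d,open("c0.pkl","wb"))
E
```

```text
pics
18.700000000000003
{'time': 0.0, 'qpos': array([ 6.32892868e+01,  1.79581238e+01,  8.58538046e+01,  2.54572003e-04,
        7.62625387e+01, -1.27998160e+01]), 'joint_vel': array([-0.00447908, -0.0089446 , -0.03133525,  0.00282552, -0.0232784 ,
        0.00708953]), 'joint_torque': array([-6.08764312e-04, -4.02199030e+01, -2.52276617e+01,  6.95056329e-02,
        3.51132907e-02, -6.95224571e-05]), 'tcp_pos': array([126.1098039 , 509.36702325, 238.17421708]), 'eef_rot': array([-1.79983261e+02,  7.25617789e-02,  7.60890528e+01]), 'force': array([ 1.24613405,  0.54048159, -0.81145975]), 'torque': array([-0.02261862, -0.0063348 ,  0.03858283]), 'width': 1.000001021096986}
scene [[364.19808902   0.         311.41227264]
 [  0.         364.19808902 191.69876136]
 [  0.           0.           1.        ]] -0.0694991223567874 [1044.29543502 -346.95553714  802.85469724] [38.24534472 -0.40466518 65.13667826]
top [[365.48800905   0.         320.77642294]
 [  0.         365.48800905 204.36706989]
 [  0.           0.           1.        ]] 0.022157165115404595 [ 440.42619275  -73.21970586 1033.72685842] [  5.37992721  -0.68396596 -88.94697393]
wrist [[287.10856371   0.         318.00485414]
 [  0.         287.10856371 202.29863541]
 [  0.           0.           1.        ]] -0.006538821550586108 [ 60.44320284 526.17457079 384.401366  ] [-15.26524303   0.08497888  76.14822126]
```

View pics/scene0.png

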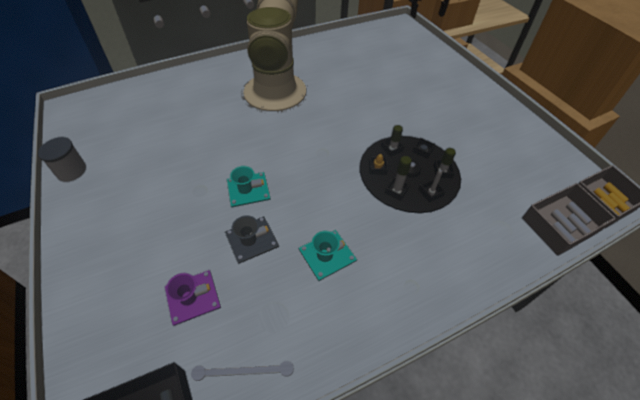

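View pics/top0.png

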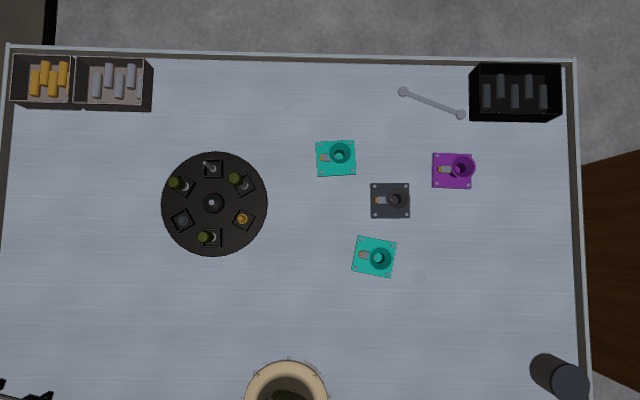

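View pics/wrist0.png

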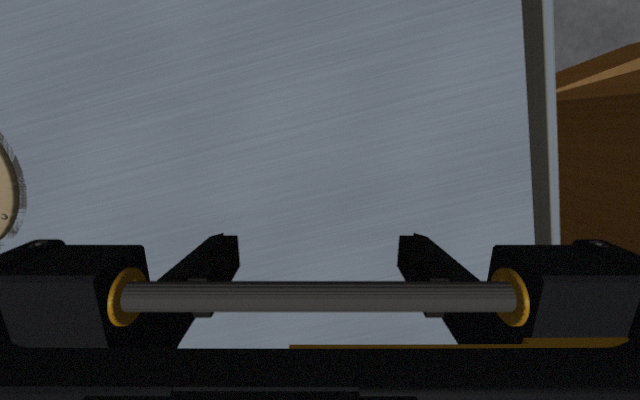

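```bash
cat > h.py <<'E'
import numpy as np,cv2,pickle
from scipy.spatial.transform import Rotation as R
def rot(c): return R.from_euler('xyz',c["rotation"],degrees=True).as_matrix()
def proj(c,P):
    p=(np.atleast_2d(P)-c["eye"])@rot(c); s=np.c_[p[:,0]/-p[:,2],-p[:,1]/-p[:,2]]
    s=s*(1+c["k1"]*(s**2).sum(1,keepdims=True)); K=c["K"]
    return s*[K[0,0],K[1,1]]+[K[0,2],K[1,2]]
def ray(c,uv):
    K=c["K"]; d=(np.array(uv,float)-[K[0,2],K[1,2]])/[K[0,0],K[1,1]]; s=d.copy()
    for _ in range(30): s=d/(1+c["k1"]*(s@s))
    return rot(c)@np.array([s[0],-s[1],-1.])
def onz(c,uv,z):
    r=ray(c,uv); return c["eye"]+r*(z-c["eye"][2])/r[2]
def tri(cs,uvs):
    A=np.zeros((3,3));b=np.zeros(3)
    for c,uv in zip(cs,uvs):
        r=ray(c,uv);r/=np.linalg.norm(r);M=np.eye(3)-np.outer(r,r);A+=M;b+=M@c["eye"]
    return np.linalg.solve(A,b)
def crop(c,x,y,w,h,s,name):
    f=cv2.resize(c["frame"][y:y+h,x:x+w],None,fx=s,fy=s,interpolation=cv2.INTER_CUBIC)
    cv2.imwrite("pics/"+name,cv2.convertScaleAbs(f[:,:,::-1],alpha=1.7))
E
python3 - <<'E'
from h import *
d=pickle.load(open("c0.pkl","rb"))
crop(d["scene"],350,115,125,100,6,"s_tt.png")
crop(d["top"],150,145,130,115,5,"t_tt.png")
crop(d["scene"],215,205,75,60,9,"s_h.png")
crop(d["top"],360,175,60,50,10,"t_h.png")
E
```

```text
(no output)
```

View pics/s_tt.png

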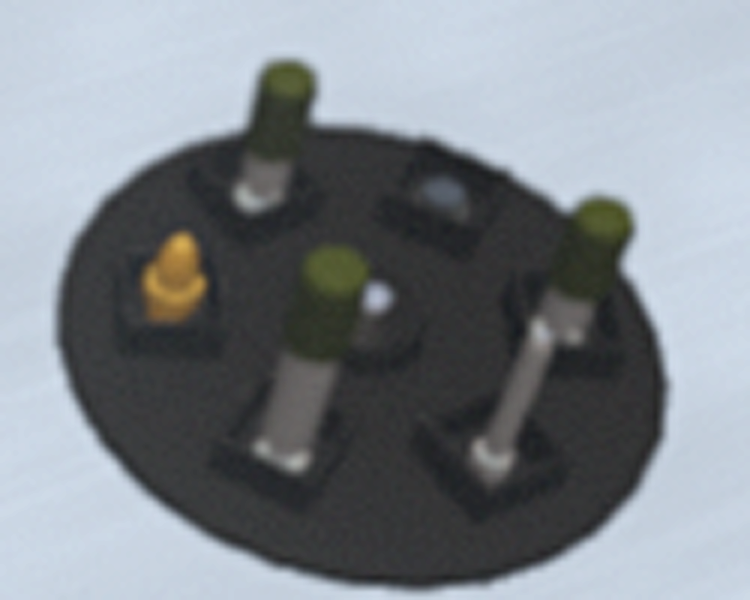

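View pics/t_tt.png

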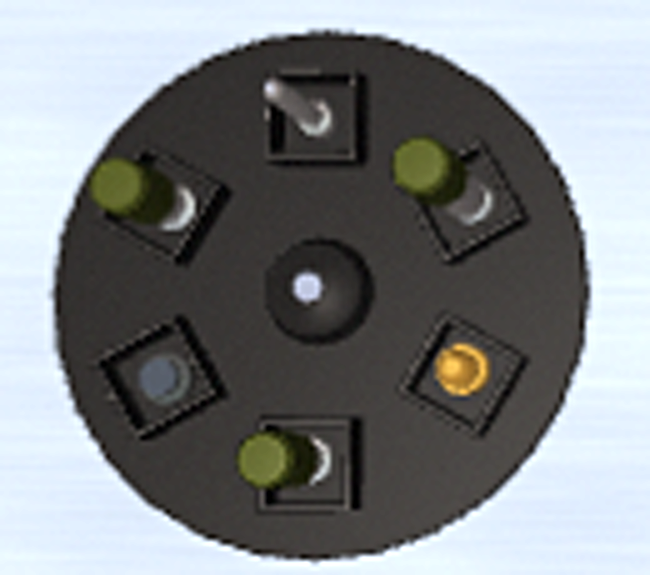

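View pics/s_h.png

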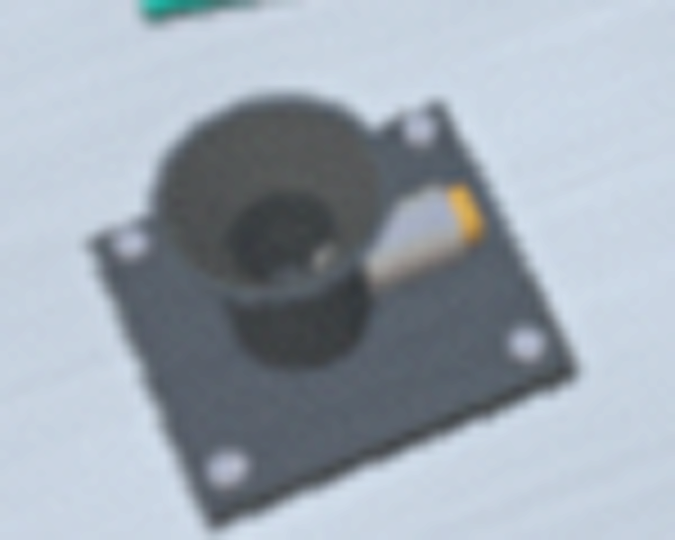

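View pics/t_h.png

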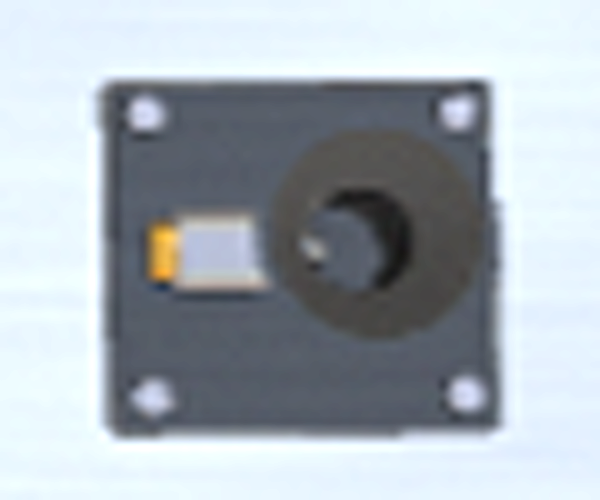

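Run:
```python
from h import *
d=pickle.load(open("c0.pkl","rb"));s,t=d["scene"],d["top"]
U=lambda x,y,k,x0,y0:((x+.5)/k-.5+x0,(y+.5)/k-.5+y0)
sc=U(337,269,6,350,115);tc=U(423,163,5,150,145)
print("cap",tri([s,t],[sc,tc]),onz(s,sc,150),onz(t,tc,150))
for n,a in(("caps2",(602,218)),("caps3",(289,79))): print(n,onz(s,U(*a,6,350,115),108))
for n,a in(("t2",(118,186)),("t3",(267,460)),): print(n,onz(t,U(*a,5,150,145),108))
print("pin top",onz(t,U(272,90,5,150,145),112),onz(s,U(541,330,6,350,115),112))
print("foot",onz(t,U(473,203,5,150,145),44))
print("ctr", onz(t,U(322,296,5,150,145),20))
sr=U(270,197,9,215,205);tr=U(380,234,10,360,175)
print("rim",tri([s,t],[sr,tr]),onz(s,sr,69),onz(t,tr,69))
print("bolts",[onz(t,U(*a,10,360,175),12).round(1) for a in((146,115),(458,113),(152,397),(465,394))],[onz(s,U(*a,9,215,205),12).round(1) for a in((420,128),(527,343),(130,244),(228,468))])
```

```text
cap [585.3986799  128.57838761 151.54680418] [584.02204842 128.67917686 150.        ] [586.17407331 129.82564258 150.        ]
caps2 [577.64450892 288.08092836 108.        ]
caps3 [441.20554184 208.83842535 108.        ]
t2 [578.00265357 292.80573986 108.        ]
t3 [440.87096182 211.13683164 108.        ]
pin top [628.35332099 216.42901798 112.        ] [623.61839992 216.86699503 112.        ]
foot [582.20501019 126.20823854  44.        ]
ctr [531.91301327 212.36740012  20.        ]
rim [ 552.15927543 -287.84651732   69.67458703] [ 551.19563156 -288.79818348   69.        ] [ 552.60573227 -286.93651109   69.        ]
bolts [array([ 591.8, -233.4,   12. ]), array([ 594.1, -321.6,   12. ]), array([ 512. , -235.5,   12. ]), array([ 514.5, -323.4,   12. ])] [array([ 508.3, -237. ,   12. ]), array([ 588.2, -234.7,   12. ]), array([ 511.5, -325.6,   12. ]), array([ 591. , -322.4,   12. ])]
```

```bash
cat > go.py <<'E'
import sys
from h import *
from rig import observe
o=observe(); T=R.from_euler('xyz',o["eef_rot"],degrees=True).as_matrix()
t=np.array([float(v) for v in sys.argv[1:4]]); yaw=float(sys.argv[4])
W=R.from_euler('xyz',[180,0,yaw],degrees=True).as_matrix()
print(o["time"],o["tcp_pos"].round(1),o["eef_rot"].round(2),"F",o["force"].round(1),"w",round(o["width"]*88.1,1))
print("lin",(T.T@(t-o["tcp_pos"])).round(1),"turn",R.from_matrix(T.T@W).as_rotvec().round(4))
E
python3 go.py 585 129 245 76
```

```text
0.15 [126.2 509.4 238.3] [-1.7999e+02  5.0000e-02  7.6090e+01] F [0.3 0.3 0. ] w 88.4
lin [-259.   536.8   -6.5] turn [-0.0002  0.0009  0.0016]
```

```bash
python3 -m creep '{"linear": [[-20,42,-1],[-46,96,-1],[-72,150,-2],[-98,204,-3],[-124,258,-3],[-150,312,-4],[-176,366,-5],[-204,424,-5],[-232,482,-6],[-259,537,-6.5]], "turn": [[0,0,0],[0,0,0],[0,0,0],[0,0,0],[0,0,0],[0,0,0],[0,0,0],[0,0,0],[0,0,0],[0,0,0]], "claw": [88,88,84,80,76,72,68,64,62,60]}' 40
python3 - <<'E'
from rig import capture,observe
from h import *
c=capture("wrist");pickle.dump(c,open("w1.pkl","wb"));cv2.imwrite("pics/w1.png",c["frame"][:,:,::-1])
E
python3 go.py 585 129 245 76
```

```text
time: 1.4
tcp_pos: [584.5, 129.0, 244.8]
eef_rot: [-180.0, 0.0, 76.1]
force: [0.5, 1.3, 1.3]
width: 0.68
1.45 [588.5 123.8 243.6] [1.7995e+02 1.5000e-01 7.5810e+01] F [ 1.2 -4.5 -1.2] w 59.8
lin [ 4.2 -4.6 -1.4] turn [ 0.0009  0.0026 -0.0032]
```

View pics/w1.png

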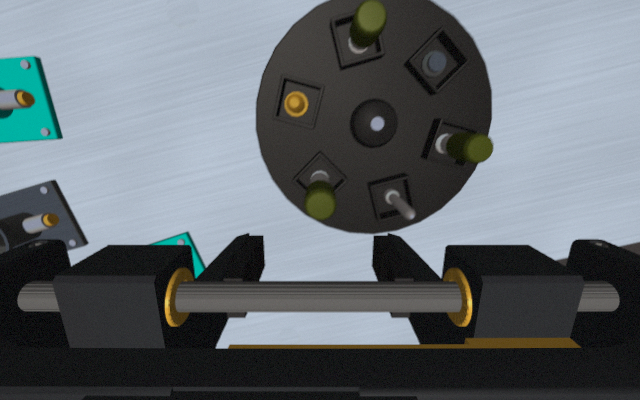

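Run:
```python
from h import *
c=pickle.load(open("w1.pkl","rb"));print(c["eye"],c["rotation"]);crop(c,270,130,100,110,5,"w1c.png")
```

```text
[518.79556099 145.77070717 390.94964024] [-1.52518390e+01  7.10716729e-02  7.61377374e+01]
```

View pics/w1c.png

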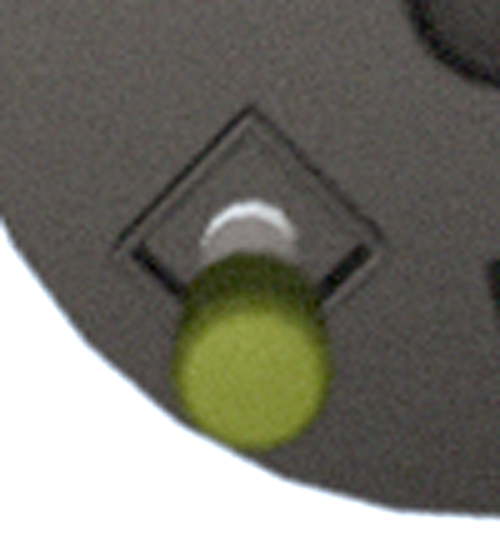

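```bash
python3 - <<'E'
from h import *
c=pickle.load(open("w1.pkl","rb"));d=pickle.load(open("c0.pkl","rb"))
u=(252.5/5-.5+270,373.5/5-.5+130)
print(onz(c,u,150),onz(c,(250.5/5+270,202/5+130),20), tri([c,d["scene"],d["top"]],[u,(405.8,159.4),(234.2,177.2)]))
E
python3 go.py 585 128.5 108 76
```

```text
[584.59258014 131.01652071 150.        ] [575.8093152  134.03231914  20.        ] [584.91768547 129.90438239 149.92651648]
1.45 [588.5 123.8 243.6] [1.7995e+02 1.5000e-01 7.5810e+01] F [ 1.2 -4.5 -1.2] w 59.8
lin [  4.   -4.6 135.6] turn [ 0.0009  0.0026 -0.0032]
```

```bash
python3 -m creep '{"linear": [[5.5,-5,0],[5.5,-5,15],[5.5,-5,35],[5.5,-5,58],[5.5,-5,82],[5.5,-5,104],[5.5,-5,122],[5.5,-5,132],[5.5,-5,135.5],[5.5,-5,135.5]], "turn": [[0.001,0.0026,-0.003],[0.001,0.0026,-0.003],[0.001,0.0026,-0.003],[0.001,0.0026,-0.003],[0.001,0.0026,-0.003],[0.001,0.0026,-0.003],[0.001,0.0026,-0.003],[0.001,0.0026,-0.003],[0.001,0.0026,-0.003],[0.001,0.0026,-0.003]], "claw": [60,60,60,60,60,60,60,60,60,60]}' 40; python3 go.py 585 130 108 76;python3 - <<'E'
from rig import capture,observe
from h import *
c=capture("wrist");cv2.imwrite("pics/w2.png",c["frame"][:,:,::-1])
E
```

```text
time: 2.7
tcp_pos: [585.0, 130.3, 108.4]
eef_rot: [180.0, -0.0, 76.0]
force: [-0.3, -0.4, -0.3]
width: 0.683
2.7 [585.  130.3 108.4] [ 1.7998e+02 -1.0000e-02  7.6010e+01] F [-0.3 -0.4 -0.3] w 60.2
lin [-0.3  0.1  0.4] turn [ 0.0003 -0.0002  0.0001]
```

View pics/w2.png

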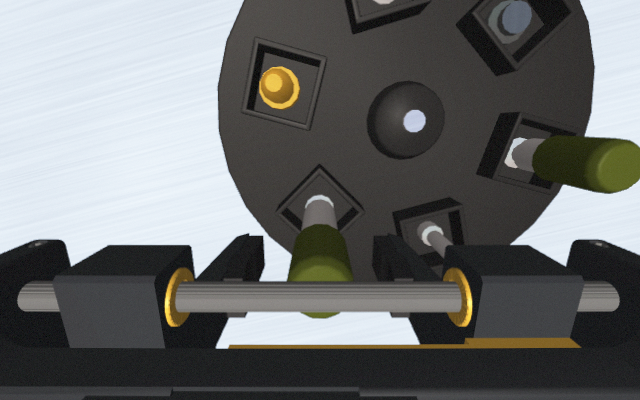

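The wrist picture shows the long injector's cap (320,275) centred between the fingers (245 and 390). Closing.

```bash
python3 -m creep '{"linear": [[0,0,0],[0,0,0],[0,0,0],[0,0,0],[0,0,0],[0,0,0],[0,0,0],[0,0,0],[0,0,-4],[0,0,-10]], "turn": [[0,0,0],[0,0,0],[0,0,0],[0,0,0],[0,0,0],[0,0,0],[0,0,0],[0,0,0],[0,0,0],[0,0,0]], "claw": [28,26,24,24,24,24,24,24,24,24]}' 50; python3 go.py 585 130 245 76
```

```text
time: 4.0
tcp_pos: [584.9, 130.2, 118.6]
eef_rot: [-180.0, 0.0, 76.0]
force: [0.3, 0.2, -1.6]
width: 0.327
4.0 [584.9 130.2 118.6] [-180.    0.   76.] F [ 0.3  0.2 -1.6] w 28.8
lin [-1.000e-01  1.000e-01 -1.264e+02] turn [-0.0001  0.0001 -0.    ]
```

```bash
python3 -m creep '{"linear": [[0,0,-8],[0,0,-22],[0,0,-42],[0,0,-64],[0,0,-86],[0,0,-106],[0,0,-120],[0,0,-129],[0,0,-132],[0,0,-132]], "turn": [[0,0,0],[0,0,0],[0,0,0],[0,0,0],[0,0,0],[0,0,0],[0,0,0],[0,0,0],[0,0,0],[0,0,0]], "claw": [15,15,15,15,15,15,15,15,15,15]}'; python3 go.py 552 -288 250 76
python3 - <<'E'
from rig import capture,observe
from h import *
c=capture("scene");crop(c,350,50,180,150,4,"s3.png")
E
```

```text
time: 5.25
tcp_pos: [584.8, 130.2, 250.3]
eef_rot: [-180.0, 0.0, 76.0]
force: [-0.1, 0.3, -2.0]
width: 0.325
5.25 [584.8 130.2 250.3] [-1.7996e+02  1.0000e-02  7.6000e+01] F [-0.1  0.3 -2. ] w 28.6
lin [-4.137e+02  6.930e+01  3.000e-01] turn [-0.0007  0.0002 -0.0001]
```

View pics/s3.png

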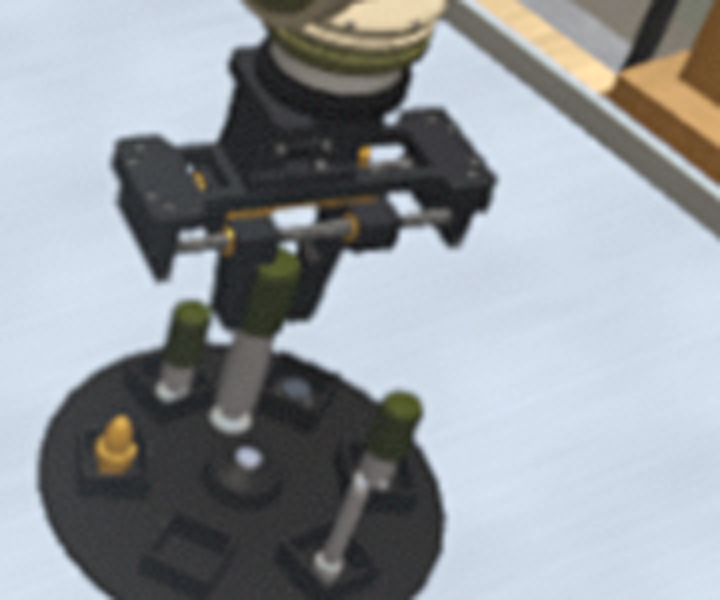

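The injector hangs upright in the gripper (cap ~(270,290), foot ~(230,420) in the crop), its compartment empty.

```bash
python3 -m creep '{"linear": [[-22,4,0],[-65,11,0],[-120,20,0],[-178,30,0],[-236,39.5,0],[-294,49,0],[-348,58,0],[-390,65,0],[-414,69,0],[-414,69,0]], "turn": [[0,0,0],[0,0,0],[0,0,0],[0,0,0],[0,0,0],[0,0,0],[0,0,0],[0,0,0],[0,0,0],[0,0,0]], "claw": [15,15,15,15,15,15,15,15,15,15]}'
python3 - <<'E'
from rig import capture,observe
from h import *
d={}
for n in("wrist","scene"):
    c=d[n]=capture(n);cv2.imwrite(f"pics/{n}4.png",c["frame"][:,:,::-1])
pickle.dump(d,open("c4.pkl","wb"))
crop(d["scene"],190,130,130,130,4.5,"s4c.png")
E
python3 go.py 552 -288 250 76
```

```text
time: 6.55
tcp_pos: [551.3, -288.9, 249.4]
eef_rot: [-179.9, -0.0, 75.9]
force: [0.4, 0.9, -2.5]
width: 0.327
6.65 [ 551.8 -287.1  250. ] [-1.7992e+02 -2.0000e-02  7.6050e+01] F [-0.   1.5 -1. ] w 28.6
lin [-0.9  0.4 -0. ] turn [-0.0014 -0.0003  0.0009]
```

View pics/wrist4.png

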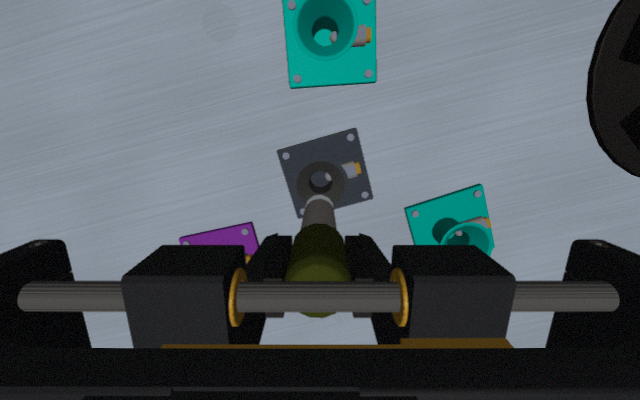

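View pics/s4c.png

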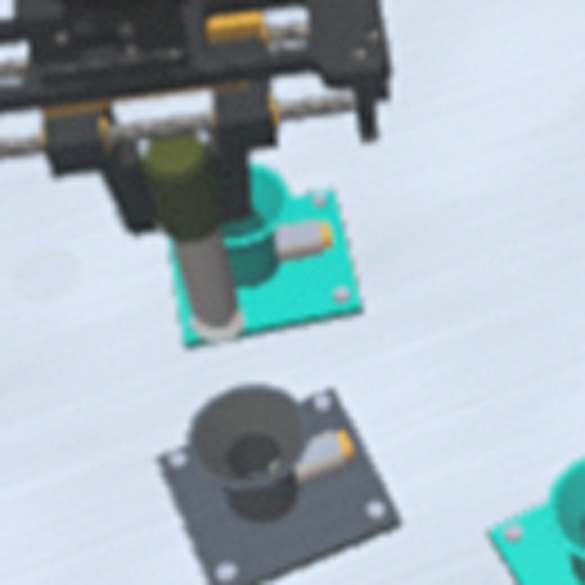

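Run:
```python
from h import *
d=pickle.load(open("c4.pkl","rb"));w,s=d["wrist"],d["scene"]
crop(w,270,120,110,120,5,"w4c.png")
print("pred rim centre wrist",proj(w,[552.2,-287.8,69]),"foot pred wrist",proj(w,[551.5,-288,162]),"scene",proj(s,[551.5,-288,162]))
print("foot chamfer pred")
```

```text
pred rim centre wrist [[318.86555877 185.28994518]] foot pred wrist [[318.7364727  207.00498487]] scene [[239.09111157 203.31066148]]
foot chamfer pred
```

View pics/w4c.png

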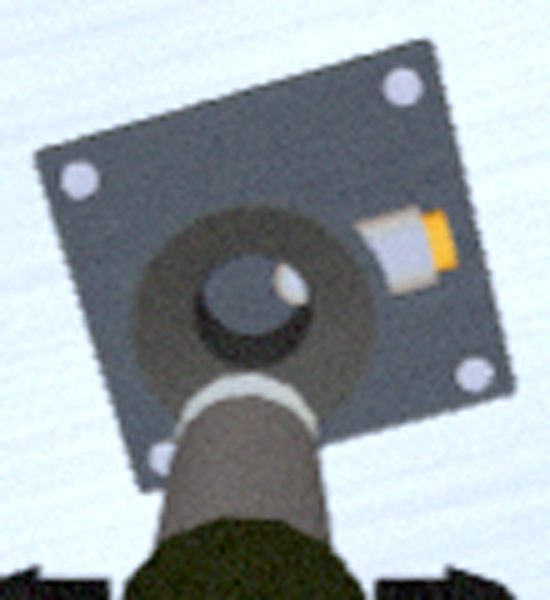

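```bash
python3 - <<'E'
from h import *
w=pickle.load(open("c4.pkl","rb"))["wrist"]
print(onz(w,(320.3,185.2),69))
E
python3 go.py 552 -287.8 135 76
```

```text
[ 552.5000514 -286.159516    69.       ]
6.65 [ 551.8 -287.1  250. ] [-1.7992e+02 -2.0000e-02  7.6050e+01] F [-0.   1.5 -1. ] w 28.6
lin [ -0.7   0.5 115. ] turn [-0.0014 -0.0003  0.0009]
```

```bash
python3 -m creep '{"linear": [[-0.4,0.3,8],[-0.4,0.3,24],[-0.4,0.3,44],[-0.4,0.3,64],[-0.4,0.3,82],[-0.4,0.3,97],[-0.4,0.3,107],[-0.4,0.3,112],[-0.4,0.3,114],[-0.4,0.3,115]], "turn": [[-0.0014,0,0.001],[-0.0014,0,0.001],[-0.0014,0,0.001],[-0.0014,0,0.001],[-0.0014,0,0.001],[-0.0014,0,0.001],[-0.0014,0,0.001],[-0.0014,0,0.001],[-0.0014,0,0.001],[-0.0014,0,0.001]], "claw": [15,15,15,15,15,15,15,15,15,15]}'
python3 - <<'E'
from rig import capture,observe
from h import *
d={}
for n in("wrist","scene"):
    c=d[n]=capture(n)
pickle.dump(d,open("c5.pkl","wb"))
crop(d["scene"],200,170,100,100,6,"s5c.png")
crop(d["wrist"],250,140,140,180,4,"w5c.png")
E
python3 go.py 552 -287.8 116 76
```

```text
time: 7.9
tcp_pos: [552.0, -287.6, 135.3]
eef_rot: [180.0, -0.0, 76.0]
force: [0.5, -0.5, -1.2]
width: 0.327
8.0 [ 552.  -287.5  135.2] [ 1.7997e+02 -1.0000e-02  7.5990e+01] F [-0.5  0.1 -1.4] w 28.5
lin [-0.2  0.1 19.2] turn [ 0.0004 -0.0001 -0.0001]
```

View pics/s5c.png

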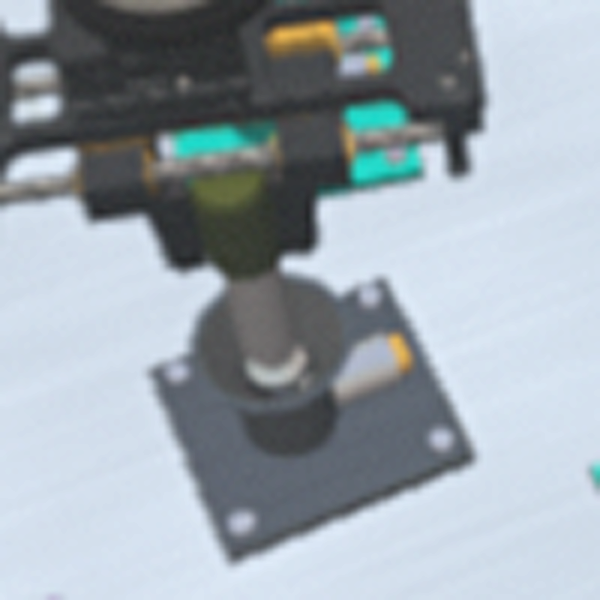

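View pics/w5c.png

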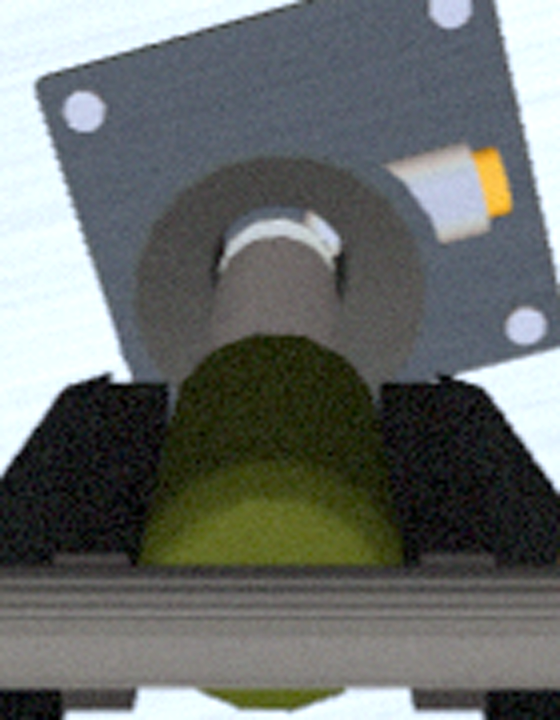

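The foot sits centred at the bore's mouth (scene crop (275,365), wrist crop (280,240)); forces are near zero. Going into the bore.

```bash
python3 -m creep '{"linear": [[-0.1,0.1,2],[-0.1,0.1,4],[-0.1,0.1,7],[-0.1,0.1,10],[-0.1,0.1,13],[-0.1,0.1,15],[-0.1,0.1,17],[-0.1,0.1,18],[-0.1,0.1,18],[-0.1,0.1,18]], "turn": [[0,0,0],[0,0,0],[0,0,0],[0,0,0],[0,0,0],[0,0,0],[0,0,0],[0,0,0],[0,0,0],[0,0,0]], "claw": [15,15,15,15,15,15,15,15,15,15]}'; python3 go.py 552 -287.8 98.4 76
```

```text
time: 9.25
tcp_pos: [552.1, -287.7, 117.3]
eef_rot: [180.0, 0.0, 76.0]
force: [0.3, -0.2, -1.5]
width: 0.324
9.25 [ 552.1 -287.7  117.3] [179.96   0.    76.  ] F [ 0.3 -0.2 -1.5] w 28.6
lin [-0.1 -0.1 18.9] turn [ 0.0006  0.     -0.    ]
```

```bash
python3 -m creep '{"linear": [[0,0,1.5],[0,0,3],[0,0,4.5],[0,0,6],[0,0,7.5],[0,0,9],[0,0,10.5],[0,0,12],[0,0,12.5],[0,0,12.5]], "turn": [[0,0,0],[0,0,0],[0,0,0],[0,0,0],[0,0,0],[0,0,0],[0,0,0],[0,0,0],[0,0,0],[0,0,0]], "claw": [15,15,15,15,15,15,15,15,15,15]}'; python3 go.py 552 -287.8 98.4 76
```

```text
time: 10.5
tcp_pos: [552.1, -288.0, 104.7]
eef_rot: [179.9, 0.0, 76.0]
force: [0.1, -3.9, -0.4]
width: 0.324
10.5 [ 552.1 -288.   104.7] [1.7995e+02 3.0000e-02 7.5990e+01] F [ 0.1 -3.9 -0.4] w 28.5
lin [ 0.2 -0.1  6.3] turn [ 0.0009  0.0006 -0.0002]
```

```bash
python3 -m creep '{"linear": [[0.1,0,1],[0.1,0,2],[0.1,0,3],[0.1,0,4],[0.1,0,5],[0.1,0,5.5],[0.1,0,6],[0.1,0,6.5],[0.1,0,6.5],[0.1,0,6.5]], "turn": [[0,0,0],[0,0,0],[0,0,0],[0,0,0],[0,0,0],[0,0,0],[0,0,0],[0,0,0],[0,0,0],[0,0,0]], "claw": [15,15,15,15,15,15,15,15,15,15]}'; python3 go.py 552 -287.8 98.4 76
```

```text
time: 11.75
tcp_pos: [552.3, -288.0, 98.7]
eef_rot: [179.9, 0.0, 76.0]
force: [0.1, -3.0, 3.3]
width: 0.323
11.75 [ 552.3 -288.    98.7] [1.799e+02 5.000e-02 7.599e+01] F [ 0.1 -3.   3.3] w 28.4
lin [ 0.2 -0.4  0.3] turn [ 0.0018  0.0009 -0.0002]
```

```bash
python3 -m creep '{"linear": [[0,0,0.5],[0,0,1],[0,0,1.5],[0,0,2],[0,0,2.5],[0,0,3],[0,0,3],[0,0,3],[0,0,3],[0,0,3]], "turn": [[0,0,0],[0,0,0],[0,0,0],[0,0,0],[0,0,0],[0,0,0],[0,0,0],[0,0,0],[0,0,0],[0,0,0]], "claw": [15,15,15,15,15,15,15,15,15,15]}'; python3 go.py 552 -287.8 98.4 76
```

```text
time: 13.0
tcp_pos: [553.3, -288.4, 98.5]
eef_rot: [179.7, 0.1, 76.0]
force: [-2.6, -0.7, 19.2]
width: 0.327
13.0 [ 553.3 -288.4   98.5] [1.7969e+02 1.2000e-01 7.6000e+01] F [-2.6 -0.7 19.2] w 28.8
lin [ 0.2 -1.4  0.1] turn [ 0.0054  0.0021 -0.    ]
```

It stopped hard at the expected home height (TCP 98.5, 19 N). I'm relaxing the push, opening the gripper, then rising.

```bash
python3 -m creep '{"linear": [[0.2,-1.4,0],[0.2,-1.4,0],[0.2,-1.4,0],[0.2,-1.4,0],[0.2,-1.4,0],[0.2,-1.4,0],[0.2,-1.4,0],[0.2,-1.4,0],[0.2,-1.4,0],[0.2,-1.4,0]], "turn": [[0.005,0.002,0],[0.005,0.002,0],[0.005,0.002,0],[0.005,0.002,0],[0.005,0.002,0],[0.005,0.002,0],[0.005,0.002,0],[0.005,0.002,0],[0.005,0.002,0],[0.005,0.002,0]], "claw": [15,15,15,35,45,55,60,60,60,60]}'; python3 go.py 552 -287.8 98.4 76
```

```text
time: 14.25
tcp_pos: [552.0, -287.8, 98.6]
eef_rot: [180.0, 0.0, 76.0]
force: [-0.3, 0.3, 0.8]
width: 0.685
14.25 [ 552.  -287.8   98.6] [179.98   0.    75.99] F [-0.3  0.3  0.8] w 60.3
lin [0.1 0.  0.2] turn [ 0.0004  0.0001 -0.0001]
```

```bash
python3 -m creep '{"linear": [[0,0,-4],[0,0,-12],[0,0,-28],[0,0,-50],[0,0,-75],[0,0,-100],[0,0,-120],[0,0,-135],[0,0,-140],[0,0,-140]], "turn": [[0,0,0],[0,0,0],[0,0,0],[0,0,0],[0,0,0],[0,0,0],[0,0,0],[0,0,0],[0,0,0],[0,0,0]], "claw": [60,60,60,60,60,60,60,60,60,60]}'
python3 - <<'E'
from rig import capture,observe
from h import *
d={}
for n in("wrist","scene"):
    c=d[n]=capture(n)
pickle.dump(d,open("c6.pkl","wb"))
crop(d["scene"],190,150,110,110,5,"s6c.png")
crop(d["wrist"],220,100,200,190,3,"w6c.png")
s=d["scene"];print(proj(s,[[552,-288,140],[552,-288,155],[552,-288,95]]))
E
```

```text
time: 15.5
tcp_pos: [551.9, -287.8, 238.4]
eef_rot: [180.0, -0.0, 76.0]
force: [-0.4, 0.4, 0.8]
width: 0.679
[[240.62873318 209.32180374]
 [239.63493368 205.36488757]
 [243.45084408 220.5297311 ]]
```

View pics/s6c.png

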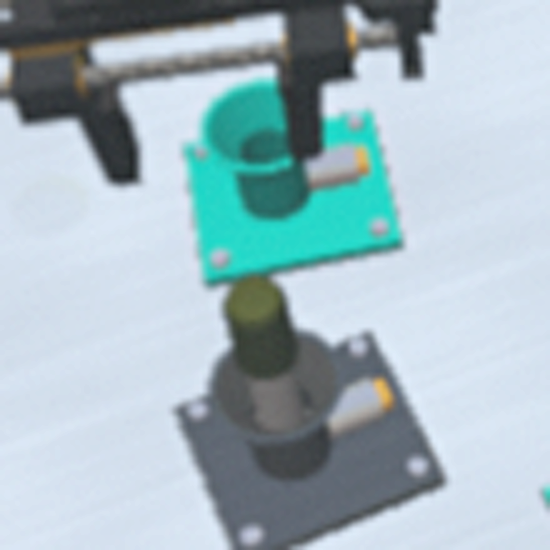

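View pics/w6c.png

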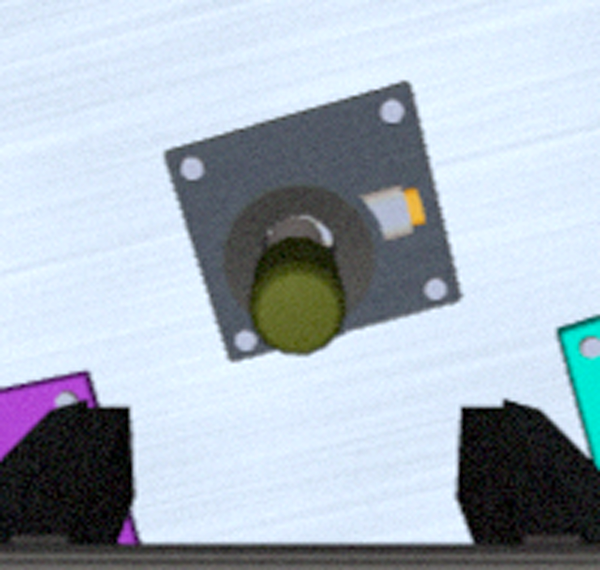

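The cap top is at scene pixel (240.9, 209.9). A fully home injector predicts (240.6, 209.3), and one still on the ball would be at about (239.6, 205.4). It stands upright and is released, with the gripper 98 mm above it.

```bash
python3 -c "
from rig import job_done,observe
print(job_done(),observe()['time'])"
```

```text
the job is handed in; nothing more can be done
the job is handed in; nothing more can be done
```

The long injector is pressed home, cap up, in the dark steel holder. I let go of it and handed the job in at about 15.6 s.

- **Pressing:** I gripped it by the cap and lowered it freely into the bore. As I pressed it past the ball, I measured a side force of about 4 N. It then stopped hard at a tool height of 98.5 mm against a predicted 98.4 mm, with about 19 N of push.
- **After release:** With the gripper opened and raised clear, the cap top sat within 1 pixel of where a fully home injector should appear. One still resting on the ball would be about 4 pixels off.
- **Not checked directly:** I couldn't see the ball's position or hear the click. That it is seated rests on the height, the hard stop and the picture.
- **Disagreement:** The cameras differed by 2–3 mm on where the holder is. Alignment was fine when I checked it at the mouth of the bore.

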